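Open a strainer housing held shut by turn buttons

ROBOT

A 7-joint arm with a two-finger parallel gripper is mounted at the origin on the work surface. World frame = base frame: x ahead of the robot, y to its left, z up, the work surface at z = 0. Lengths are in m, angles in rad, forces in N, time in s.
With the tool pointing down it reaches from about 0.425 to 0.925 m from the base axis. Payload 6.8 kg.
Tool frame: the origin (TCP) lies midway between the tips of the shut fingers; the grasp point (between the pads) lies robot.grasp_offset behind it (robot.grasp_offset is the distance from the TCP to the grasp point, in m); y points along the fingers, x is the direction in which the jaws open and shut, and the axes are right-handed (so a half turn about y gives the same grasp; the last joint's range is limited). The gripper opens to 85 mm and grips with 20 to 120 N. Pads are 22 mm wide; open, the fingers measure 114 mm over their backs; the gripper's body (76 mm by 85 mm) begins 54 mm behind the grasp point. The pads swing forward as they close: fully open they stand 13 mm farther back than shut.
Start: joints at [-1.294, 0.477, 0.022, 1.555, -0.011, 1.109, -0.083], TCP at [0.253, 0.626, 0.231] pointing down, gripper open.
Joint ranges: [-2.96, 2.96], [-0.34, 2.1], [-1.41, 1.46], [0.24, 2.44], [-1.37, 4.51], [0.17, 1.92], [-2.96, 2.96]. Speed limits (rad/s): [2.39, 2.39, 3.14, 3.14, 3.14, 3.14, 3.14].

INTERFACE

Orientations are given as a unit quaternion [w, x, y, z].
In Python, from workcell import robot gives the robot as it stands. The module is installed in compiled form; this text tells all that it offers.
- The arm moves only by the tool step_arm, never from a script. Its argument "deltas" is a list of rows, each an object of numbers: "grip": the opening, from 0 (shut) to 1 (fully open); "x", "y", "z": the shift along the world's x, y, z in m; "rx", "ry", "rz": the turn, a rotation vector about the world's x, y, z in rad. A call has 1 to 5 rows; each row is the pose to reach, as a shift and turn from the pose commanded when the call began; what a row does not reach only later rows make up. A row lasts 1/12 s, in which the tool goes at most 41.7 mm and 7.16 degrees, less where a joint would pass 70% of its speed; a pose out of reach is approached as far as the arm can. A call with a gripper value outside its range is refused whole. The fingers move at their own pace and stop on an object; "squeeze" is the grip in N (left out, the last holds). Time passes only in rows, so rows that repeat a pose let the fingers close. It gives the time, the measured TCP pose, the force and the opening at its end, in the units of the state.
- robot.state(): the state, without advancing time (a new reading comes with each control period).
- robot.grab_frame(name): name is "scene" or "top" or "wrist"; returns a dict with "img" (400x640x3 uint8, blue, green, red), "intrinsics" (3x3 intrinsics, pixels), "k1" (the pictures are not rectified: a ray, as slopes to the right and down, at radius r is drawn at 1 + k1 r^2 times it, then the intrinsics apply), "camera_from_world" (4x4, takes a point from world to camera coordinates). Camera axes: x right, y down, z forward; pixel columns grow to the right and rows downward; lengths in m; the calibration is good to about 2 mm. A picture is of the moment at which its call begins. There is no depth.
- robot.close_job(): hands the job in, once; it reports no verdict.
The state is a dict: "t": time; "joint_positions": joint angles; "joint_vel": joint speeds; "effort": joint torques, N m; "tcp_pos": TCP position; "eef_rot": TCP orientation; "contact_force": force on the tool from outside, world axes, zero at the start; "torque": the same for the moment, N m; "width": finger opening in m.
Only numpy, scipy, OpenCV 4.12 (cv2) and the standard library are available. Lean on these libraries where they do the work, as an engineer would, in place of code of your own. Each camera call takes 0.05 s, during which the arm holds its last target. There are 200 camera calls.

TASK

In the spare-parts store, open the strainer housing whose cover panel is kept in by two turn buttons (not the smaller one that is screwed shut): turn both buttons well aside so that neither overlaps the panel, lift the panel straight out by its pull handle, and set it down, not dropped, lying flat handle-up on the floor of the shallow empty tray. Leave the buttons turned aside and let go of the panel.

Things in the scene. Friction and masses are not known exactly. Their poses are not given: they have to be found in the camera images.
- panel_grip (a point): Centre of the bar of the pull handle on the loose aluminium cover panel (90 x 110 x 8 mm along its x, y, z; 0.2 to 0.4 kg; z up). The bar is 70 mm long along x, 14 wide, 12 high, on two end posts, 33 mm above the panel's upper face, 41 mm above its underside, over its middle. At the start the panel sits flush in the housing, axes parallel to the housing's, 2 mm clear all round.
- housing: Fixed grey strainer housing, 130 x 220 mm along its x, y, top face 50 mm above the bench; origin: centre of its underside (bench level), z up. The panel lies at its middle. On its top the turn buttons pivot at y = +75 mm (button_l) and -75 mm (button_r), x = 0: each has an upright fin to grip, 12 mm wide, 40 long, from 57.5 to 83.5 mm above the bench.
- button_l (a joint): Steel turn button at the housing's +y end: bar 64 x 12 x 6 mm with its fin along it, turning about the vertical at its middle. 0 rad: lies along the housing's y, inner end 12 mm over the panel. Positive: anticlockwise from above. Stops at 1.75 and -1.75; stays where left (0.04 N m). Clear of the panel beyond 1.1 either way; 1.57 is fully aside. Starts within 0.3 of 0.
- button_r (a joint): The same turn button at the housing's -y end (75 mm from its middle); the same zero, signs, size and range (positive anticlockwise from above).
- tray_in (a point): Centre of the inner floor of the shallow open grey plastic tray, fixed, 170 x 200 mm outside along its x and y, walls 5 mm thick, rim 20 mm and inner floor 5 mm above the bench. The panel fits in it flat at any yaw. z is up.

How it is judged:
On the way, in this order (a step that is already met when the one before it is completed fails the run):
1. both buttons are turned aside, clear of the panel (more than 1.1 rad from 0, either way) ((value of joint button_l above 1.1 rad or value of joint button_l below -1.1 rad) and (value of joint button_r above 1.1 rad or value of joint button_r below -1.1 rad)), for 0.2 s.
2. the panel is held in the fingers, its handle more than 120 mm above the bench: out of the housing (contact force between the fingers and panel above 0.3 N and height (world z) of panel_grip above 0.12 m), for 0.1 s.
3. still held, the panel is lowered into the tray, to within about 20 mm of its floor (contact force between the fingers and panel above 0.3 N and horizontal distance between panel_grip and tray_in below 0.06 m and z of panel_grip in the frame of tray_in below 0.062 m), for 0.05 s.
At the end, for the whole second after the job is handed in: The panel lies flat (within 0.1 rad), handle up, on the tray's floor (handle bar's centre 36 to 46 mm above the floor and within 60 mm of the tray's centre), at rest and released, and both buttons are still aside (more than 1.1 rad from 0) (all of step 1 and horizontal distance between panel_grip and tray_in below 0.06 m and z of panel_grip in the frame of tray_in between 0.036 and 0.046 m and angle between panel_grip's own z axis and vertical below 0.1 rad and linear speed of panel below 0.02 m/s and contact force between the fingers and panel below 0.1 N); the robot touches nothing.
It also fails if it takes over 72 s, if anything falls off the work surface, if the arm or the gripper's body presses on something with over 40 N, if the wrist force passes 120 N, or if a joint passes its speed limit or range.

## Working session

There is one attempt and no reset: what is moved stays moved. The work goes in short steps, Python scripts to look and compute and a tool call to move; the robot and the scene stay as the last step left them, time stands still between calls to the robot, and variables do not carry over. Pictures are saved under pics/ and viewed, about 8 in all and at most 12, crops included, and the job is handed in when it is done.

Besides the shell and the picture viewer there is one more tool, called after "Request:" as name([rows], argument=value, ...), one row to a line, values as JSON. step_arm: Moves the arm, as the interface text tells. Its arguments: {"type":"object","properties":{"deltas":{"type":"array","items":{"type":"object","properties":{"grip":{"type":"number"},"x":{"type":"number"},"y":{"type":"number"},"z":{"type":"number"},"rx":{"type":"number"},"ry":{"type":"number"},"rz":{"type":"number"}}}},"squeeze":{"type":"number"}},"required":["deltas"]}

```bash
mkdir -p pics; cat > h.py <<'E'
import numpy as np, cv2, json
from workcell import robot
def grab(n,f):
    d=robot.grab_frame(n); cv2.imwrite('pics/'+f+'.png',d['img'])
    json.dump({k:np.array(d[k]).tolist() for k in('intrinsics','k1','camera_from_world')},open('pics/'+f+'.json','w')); return d
def pt(f,u,v,z):
    d=json.load(open('pics/'+f+'.json')); K=np.array(d['intrinsics']);T=np.array(d['camera_from_world']);k=float(np.ravel(d['k1'])[0])
    a=np.array([(u-K[0,2])/K[0,0],(v-K[1,2])/K[1,1]]);b=a.copy()
    for _ in range(20): b=a/(1+k*(b@b))
    R=T[:3,:3];c=-R.T@T[:3,3];r=R.T@np.array([b[0],b[1],1]);return c+r*(z-c[2])/r[2]
def proj(f,P):
    d=json.load(open('pics/'+f+'.json')); K=np.array(d['intrinsics']);T=np.array(d['camera_from_world']);k=float(np.ravel(d['k1'])[0])
    p=T[:3,:3]@np.array(P)+T[:3,3];b=p[:2]/p[2];b=b*(1+k*(b@b));return K[:2,:2]@b+K[:2,2]
E
python3 - <<'E'
from h import *
for n in('top','scene','wrist'): grab(n,n+'0')
print(robot.state(),robot.grasp_offset)
E
```

```text
{'t': 0.15, 'joint_positions': array([-1.29412425,  0.47763607,  0.02233336,  1.55622533, -0.01152072,
        1.10929297, -0.08311697]), 'joint_vel': array([-0.0004883 , -0.00252207, -0.00055637, -0.00219341, -0.00011125,
       -0.00017563, -0.00023523]), 'effort': array([ 1.93633598e-03, -5.96925330e+01,  1.60980016e+00, -2.81491846e+01,
        1.26419871e-02,  6.45989217e-03,  1.40333663e-05]), 'tcp_pos': array([0.25317948, 0.62522238, 0.23053104]), 'eef_rot': array([-0.58606986,  0.58668077,  0.39477082, -0.39558032]), 'contact_force': array([-0.14899776,  0.18516719,  0.77473517]), 'torque': array([-0.00013099,  0.01504615, -0.00054138]), 'width': 0.085130450182042} 0.0187
```

View pics/top0.png

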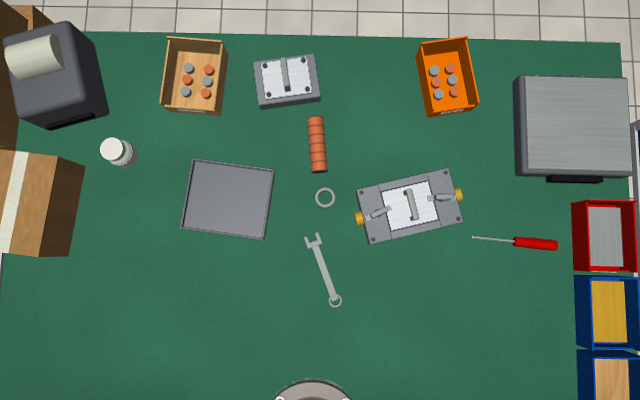

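The top view shows the two-button housing centred near (410,206), the handle running near-vertically in the image, buttons at about (377,213) and (443,197), and the tray centred near (228,199). I'll enlarge the housing.

```bash
python3 - <<'E'
from h import *
i=cv2.imread('pics/top0.png')
cv2.imwrite('pics/c1.png',cv2.resize(i[160:250,340:480],None,fx=5.7142857,fy=5.7142857,interpolation=cv2.INTER_CUBIC))
for n,u,v,z in[('hl',386,0,0)][:0]+[('tl',194,160,.02),('tr',273,169,.02),('br',264,239,.02),('bl',181,228,.02),('h1',356,187,.05),('h2',449,169,.05),('h3',464,223,.05),('h4',372,243,.05),('base',312,395,0)]: print(n,pt('top0',u,v,z).round(4))
from scipy.spatial.transform import Rotation as R
s=robot.state();q=s['eef_rot'];print(R.from_quat(q[[1,2,3,0]]).as_matrix().round(3))
E
```

```text
tl [0.6171 0.2994 0.02  ]
tr [0.6    0.1096 0.02  ]
br [0.434  0.1241 0.02  ]
bl [0.4544 0.3202 0.02  ]
h1 [ 0.5578 -0.0865  0.05  ]
h2 [ 0.6051 -0.3004  0.05  ]
h3 [ 0.4814 -0.3336  0.05  ]
h4 [ 0.4308 -0.125   0.05  ]
base [0.0825 0.0023 0.    ]
[[ 0.375 -0.    -0.927]
 [ 0.927 -0.001  0.375]
 [-0.001 -1.    -0.   ]]
```

View pics/c1.png

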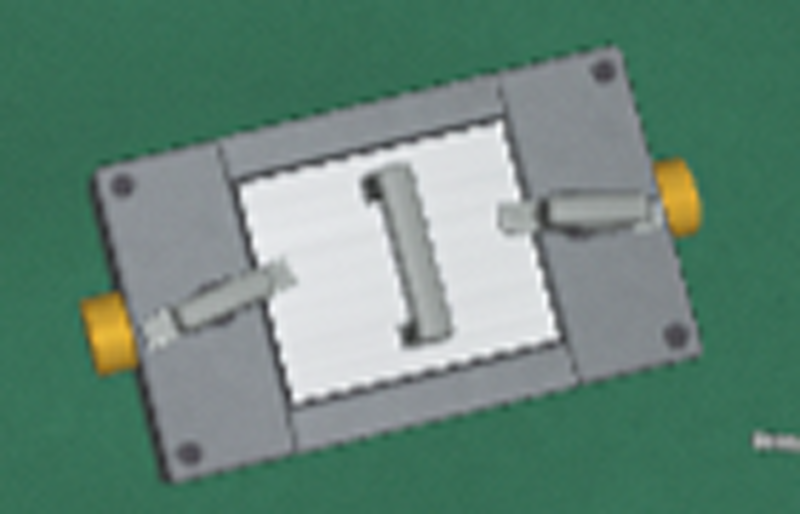

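View pics/scene0.png

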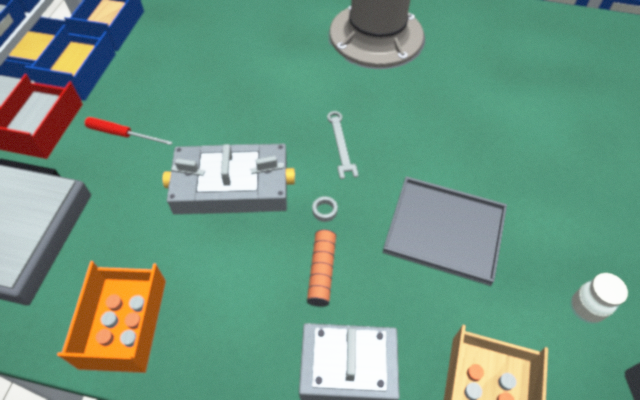

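The crop shows housing corners at crop (95,172), (618,47), (700,355), (168,483), button bar ends at (150,333)/(292,272) and (505,217)/(660,213), and handle ends at (392,170)/(430,338). The scene view agrees on the layout, and the arm is out of frame.

```bash
python3 - <<'E'
from h import *
c=lambda u,v,z:pt('top0',340+(u+.5)/5.7143-.5,160+(v+.5)/5.7143-.5,z)
H=np.array([c(*p,.05) for p in[(95,172),(618,47),(700,355),(168,483)]]);o=H.mean(0);print('c',o)
y=(H[0]+H[3]-H[1]-H[2])/2;x=(H[0]+H[1]-H[2]-H[3])/2
print(np.linalg.norm(y),np.linalg.norm(x)); ps=np.arctan2(-y[0],y[1]);px=np.arctan2(x[1],x[0]);psi=(ps*220+px*130)/350;print(ps,px,psi)
Y=np.array([-np.sin(psi),np.cos(psi),0])
for n,s,a,b in[('l',1,(150,333),(292,272)),('r',-1,(660,213),(505,217))]:
  A,B=c(*a,.0575),c(*b,.0575);d=(A-B)*s if n=='l' else (B-A)
  an=np.arctan2(-d[0],d[1]);print(n,(A+B)/2,np.linalg.norm(A-B),'expect',o+s*.075*Y,'world ang',an,'joint',an-psi)
A,B=c(398,170,.089),c(430,335,.089);print('handle',(A+B)/2,np.linalg.norm(A-B))
T=np.array([pt('top0',*p,.02) for p in[(194,160),(273,169),(264,239),(181,228)]]);print('tray',T.mean(0))
print(proj('top0',[.253,.626,.23]),proj('scene0',[.253,.626,.23]))
d=np.array(json.load(open('pics/wrist0.json'))['camera_from_world']);print(-d[:3,:3].T@d[:3,3],d[:3,:3].round(2))
E
```

```text
c [ 0.51792008 -0.20802783  0.05      ]
0.21804508635692132 0.12745665290603828
0.26046505143346105 0.24936171177108266 0.2563409538445776
l [ 0.49970961 -0.13758244  0.0575    ] 0.0615765999794418 expect [ 0.49890437 -0.13547852  0.05      ] world ang 0.4299915273678748 joint 0.1736505735232972
r [ 0.53824167 -0.2809551   0.0575    ] 0.061777009518693256 expect [ 0.53693578 -0.28057715  0.05      ] world ang 0.051237574875528165 joint -0.20510337896904945
handle [ 0.51846763 -0.20831503  0.089     ] 0.06481589023462925
tray [0.52636887 0.21332463 0.02      ]
[-22.03926919 326.06069147] [719.53151939  76.28700719]
[0.18698326 0.65210154 0.37255265] [[ 0.38  0.93 -0.  ]
 [ 0.89 -0.36  0.28]
 [ 0.26 -0.11 -0.96]]
```

Request:
step_arm([
  {"x":0.12,"y":-0.16,"rz":-0.35},
  {"x":0.12,"y":-0.16,"rz":-0.35},
  {"x":0.12,"y":-0.16,"rz":-0.35},
  {"x":0.12,"y":-0.16,"rz":-0.35},
  {"x":0.12,"y":-0.16,"rz":-0.35},
])

```text
invalid input at $.deltas[0]: expected keys grip, x, y, z, rx, ry, rz
```

Request:
step_arm([
  {"x":0.1,"y":-0.18,"rz":-0.4},
  {"x":0.1,"y":-0.18,"rz":-0.4},
  {"x":0.1,"y":-0.18,"rz":-0.4},
  {"x":0.1,"y":-0.18,"rz":-0.4},
  {"x":0.1,"y":-0.18,"rz":-0.4},
])

```text
invalid input at $.deltas[0]: expected keys grip, x, y, z, rx, ry, rz
```

Request:
step_arm([
  {"x":0.02,"y":-0.18},
  {"x":0.02,"y":-0.18},
  {"x":0.02,"y":-0.18},
  {"x":0.02,"y":-0.18},
  {"x":0.02,"y":-0.18},
])

```text
invalid input at $.deltas[0]: expected keys grip, x, y, z, rx, ry, rz
```

Request:
step_arm([
  {"y":-0.18},
  {"y":-0.18},
  {"y":-0.18},
  {"y":-0.18},
  {"y":-0.18},
])

```text
invalid input at $.deltas[0]: expected keys grip, x, y, z, rx, ry, rz
```

All keys are needed in each row.

Request:
step_arm([
  {"grip":1,"x":0.12,"y":-0.16,"z":0,"rx":0,"ry":0,"rz":-0.35},
  {"grip":1,"x":0.12,"y":-0.16,"z":0,"rx":0,"ry":0,"rz":-0.35},
  {"grip":1,"x":0.12,"y":-0.16,"z":0,"rx":0,"ry":0,"rz":-0.35},
  {"grip":1,"x":0.12,"y":-0.16,"z":0,"rx":0,"ry":0,"rz":-0.35},
  {"grip":1,"x":0.12,"y":-0.16,"z":0,"rx":0,"ry":0,"rz":-0.35},
])

```text
t: 0.57
tcp_pos: [0.3754, 0.4624, 0.2311]
eef_rot: [-0.646, 0.647, 0.286, -0.286]
contact_force: [-0.5, -0.1, 0.4]
width: 0.0855
```

Request:
step_arm([
  {"grip":1,"x":0.1,"y":-0.18,"z":0,"rx":0,"ry":0,"rz":-0.4},
  {"grip":1,"x":0.1,"y":-0.18,"z":0,"rx":0,"ry":0,"rz":-0.4},
  {"grip":1,"x":0.1,"y":-0.18,"z":0,"rx":0,"ry":0,"rz":-0.4},
  {"grip":1,"x":0.1,"y":-0.18,"z":0,"rx":0,"ry":0,"rz":-0.4},
  {"grip":1,"x":0.1,"y":-0.18,"z":0,"rx":0,"ry":0,"rz":-0.4},
])

```text
t: 0.98
tcp_pos: [0.474, 0.2833, 0.2313]
eef_rot: [-0.69, 0.691, 0.152, -0.152]
contact_force: [1.3, 0.3, 1.0]
width: 0.0853
```

Request:
step_arm([
  {"grip":1,"x":0.02,"y":-0.18,"z":0,"rx":0,"ry":0,"rz":0},
  {"grip":1,"x":0.02,"y":-0.18,"z":0,"rx":0,"ry":0,"rz":0},
  {"grip":1,"x":0.02,"y":-0.18,"z":0,"rx":0,"ry":0,"rz":0},
  {"grip":1,"x":0.02,"y":-0.18,"z":0,"rx":0,"ry":0,"rz":0},
  {"grip":1,"x":0.02,"y":-0.18,"z":0,"rx":0,"ry":0,"rz":0},
])

```text
t: 1.4
tcp_pos: [0.4934, 0.0986, 0.2314]
eef_rot: [-0.69, 0.692, 0.15, -0.15]
contact_force: [-0.3, -0.3, 0.4]
width: 0.0857
```

Request:
step_arm([
  {"grip":1,"x":0,"y":-0.18,"z":0,"rx":0,"ry":0,"rz":0},
  {"grip":1,"x":0,"y":-0.18,"z":0,"rx":0,"ry":0,"rz":0},
  {"grip":1,"x":0,"y":-0.18,"z":0,"rx":0,"ry":0,"rz":0},
  {"grip":1,"x":0,"y":-0.18,"z":0,"rx":0,"ry":0,"rz":0},
  {"grip":1,"x":0,"y":-0.18,"z":0,"rx":0,"ry":0,"rz":0},
])

```text
t: 1.82
tcp_pos: [0.4923, -0.0812, 0.2317]
eef_rot: [-0.69, 0.692, 0.15, -0.15]
contact_force: [-0.5, -0.3, 0.4]
width: 0.0852
```

```bash
python3 - <<'E'
from h import *
grab('wrist','w1'); s=robot.state(); print(s['joint_positions'].round(3))
for P in([.4997,-.1376,.0835],[.538,-.281,.0835],[.518,-.208,.089]): print(proj('w1',P))
E
```

```text
[-0.41   0.194  0.514  1.995 -0.112  0.98   0.586]
[304.05262898 246.59516135]
[283.24247389 371.84447107]
[292.17882774 315.53026371]
```

View pics/w1.png

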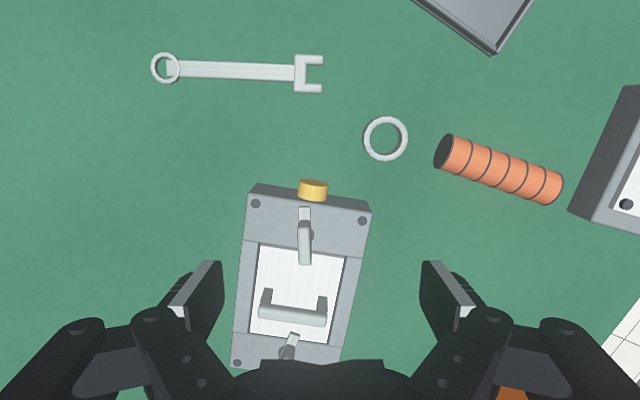

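The prediction lands on the left fin at (304,246) and the fin lies along the finger plane. The handle top is at about (293,312) against a predicted 315, so it agrees within about 2 mm. Descending on button_l.

Request:
step_arm([
  {"grip":0.6,"x":0.007,"y":-0.056,"z":-0.03,"rx":0,"ry":0,"rz":0},
  {"grip":0.6,"x":0.007,"y":-0.056,"z":-0.06,"rx":0,"ry":0,"rz":0},
  {"grip":0.6,"x":0.007,"y":-0.056,"z":-0.12,"rx":0,"ry":0,"rz":0},
  {"grip":0.6,"x":0.007,"y":-0.056,"z":-0.12,"rx":0,"ry":0,"rz":0},
  {"grip":0.6,"x":0.007,"y":-0.056,"z":-0.12,"rx":0,"ry":0,"rz":0},
])

```text
t: 2.28
tcp_pos: [0.4968, -0.1294, 0.1069]
eef_rot: [0.691, -0.689, -0.15, 0.156]
contact_force: [0.0, -0.2, -0.3]
width: 0.0515
```

Request:
step_arm([
  {"grip":0.6,"x":0,"y":0,"z":-0.02,"rx":0,"ry":0,"rz":0},
  {"grip":0.6,"x":0,"y":0,"z":-0.035,"rx":0,"ry":0,"rz":0},
  {"grip":0.6,"x":0,"y":0,"z":-0.05,"rx":0,"ry":0,"rz":0},
  {"grip":0.6,"x":0,"y":0,"z":-0.05,"rx":0,"ry":0,"rz":0},
  {"grip":0.6,"x":0,"y":0,"z":-0.05,"rx":0,"ry":0,"rz":0},
])

```text
t: 2.7
tcp_pos: [0.5009, -0.1298, 0.0621]
eef_rot: [0.69, -0.69, -0.153, 0.153]
contact_force: [0.2, 0.1, 0.1]
width: 0.0512
```

Request:
step_arm([
  {"grip":0.6,"x":-0.0015,"y":-0.007,"z":-0.001,"rx":0,"ry":0,"rz":0},
  {"grip":0.6,"x":-0.0015,"y":-0.007,"z":-0.001,"rx":0,"ry":0,"rz":0},
  {"grip":0.0,"x":-0.0015,"y":-0.007,"z":-0.001,"rx":0,"ry":0,"rz":0},
  {"grip":0.0,"x":-0.0015,"y":-0.007,"z":-0.001,"rx":0,"ry":0,"rz":0},
  {"grip":0.0,"x":-0.0015,"y":-0.007,"z":-0.001,"rx":0,"ry":0,"rz":0},
], squeeze=25)

```text
t: 3.12
tcp_pos: [0.4991, -0.1373, 0.0608]
eef_rot: [-0.69, 0.69, 0.153, -0.153]
contact_force: [-0.0, 0.3, 0.4]
width: 0.0154
```

Request:
step_arm([
  {"grip":0.0,"x":0,"y":0,"z":0,"rx":0,"ry":0,"rz":0},
  {"grip":0.0,"x":0,"y":0,"z":0,"rx":0,"ry":0,"rz":0},
  {"grip":0.0,"x":0,"y":0,"z":0,"rx":0,"ry":0,"rz":0},
  {"grip":0.0,"x":0,"y":0,"z":0,"rx":0,"ry":0,"rz":0},
])

```text
t: 3.45
tcp_pos: [0.4994, -0.1372, 0.0608]
eef_rot: [0.69, -0.69, -0.153, 0.153]
contact_force: [-0.2, 1.8, 7.3]
width: 0.0116
```

Request:
step_arm([
  {"grip":0.0,"x":0,"y":0,"z":0,"rx":0,"ry":0,"rz":0.1},
  {"grip":0.0,"x":0,"y":0,"z":0,"rx":0,"ry":0,"rz":0.2},
  {"grip":0.0,"x":0,"y":0,"z":0,"rx":0,"ry":0,"rz":0.3},
  {"grip":0.0,"x":0,"y":0,"z":0,"rx":0,"ry":0,"rz":0.4},
  {"grip":0.0,"x":0,"y":0,"z":0,"rx":0,"ry":0,"rz":0.4},
])

```text
t: 3.87
tcp_pos: [0.4992, -0.1374, 0.0608]
eef_rot: [0.646, -0.646, -0.289, 0.288]
contact_force: [-0.9, 1.2, 6.7]
width: 0.0114
```

Forces are low, so I'll continue turning.

Request:
step_arm([
  {"grip":0.0,"x":0,"y":0,"z":0,"rx":0,"ry":0,"rz":0.1},
  {"grip":0.0,"x":0,"y":0,"z":0,"rx":0,"ry":0,"rz":0.2},
  {"grip":0.0,"x":0,"y":0,"z":0,"rx":0,"ry":0,"rz":0.3},
  {"grip":0.0,"x":0,"y":0,"z":0,"rx":0,"ry":0,"rz":0.4},
  {"grip":0.0,"x":0,"y":0,"z":0,"rx":0,"ry":0,"rz":0.45},
])

```text
t: 4.28
tcp_pos: [0.499, -0.1376, 0.0608]
eef_rot: [-0.565, 0.565, 0.425, -0.425]
contact_force: [-1.6, -0.0, 6.8]
width: 0.0113
```

Request:
step_arm([
  {"grip":0.0,"x":0,"y":0,"z":0,"rx":0,"ry":0,"rz":0.1},
  {"grip":0.0,"x":0,"y":0,"z":0,"rx":0,"ry":0,"rz":0.2},
  {"grip":0.0,"x":0,"y":0,"z":0,"rx":0,"ry":0,"rz":0.3},
  {"grip":0.0,"x":0,"y":0,"z":0,"rx":0,"ry":0,"rz":0.4},
  {"grip":0.0,"x":0,"y":0,"z":0,"rx":0,"ry":0,"rz":0.45},
])

```text
t: 4.7
tcp_pos: [0.499, -0.1379, 0.0608]
eef_rot: [0.456, -0.457, -0.54, 0.54]
contact_force: [-1.2, -0.5, 6.4]
width: 0.0114
```

Request:
step_arm([
  {"grip":0.0,"x":0,"y":0,"z":0,"rx":0,"ry":0,"rz":0},
  {"grip":0.35,"x":0,"y":0,"z":0,"rx":0,"ry":0,"rz":0},
  {"grip":0.35,"x":0,"y":0,"z":0,"rx":0,"ry":0,"rz":0},
  {"grip":0.35,"x":0,"y":0,"z":0,"rx":0,"ry":0,"rz":0},
  {"grip":0.35,"x":0,"y":0,"z":0,"rx":0,"ry":0,"rz":0},
])

```text
t: 5.12
tcp_pos: [0.4987, -0.1372, 0.0601]
eef_rot: [0.457, -0.457, -0.539, 0.54]
contact_force: [0.3, 0.0, 0.5]
width: 0.0297
```

Request:
step_arm([
  {"grip":0.35,"x":0,"y":0,"z":0.03,"rx":0,"ry":0,"rz":0},
  {"grip":0.35,"x":0,"y":0,"z":0.06,"rx":0,"ry":0,"rz":0},
  {"grip":0.5,"x":0,"y":0,"z":0.09,"rx":0,"ry":0,"rz":0},
  {"grip":0.5,"x":0,"y":0,"z":0.09,"rx":0,"ry":0,"rz":0},
])

```text
t: 5.45
tcp_pos: [0.5022, -0.138, 0.1554]
eef_rot: [-0.455, 0.46, 0.541, -0.538]
contact_force: [1.0, -0.4, 0.1]
width: 0.0425
```

Request:
step_arm([
  {"grip":0.6,"x":0.01,"y":-0.04,"z":0,"rx":0,"ry":0,"rz":-0.12},
  {"grip":0.6,"x":0.02,"y":-0.08,"z":0,"rx":0,"ry":0,"rz":-0.24},
  {"grip":0.6,"x":0.036,"y":-0.12,"z":0,"rx":0,"ry":0,"rz":-0.36},
  {"grip":0.6,"x":0.036,"y":-0.143,"z":0,"rx":0,"ry":0,"rz":-0.48},
  {"grip":0.6,"x":0.036,"y":-0.143,"z":0,"rx":0,"ry":0,"rz":-0.6},
])

```text
t: 5.87
tcp_pos: [0.534, -0.2876, 0.1502]
eef_rot: [-0.597, 0.6, 0.376, -0.377]
contact_force: [-1.3, -0.8, 0.2]
width: 0.0508
```

Request:
step_arm([
  {"grip":0.6,"x":0,"y":0,"z":0,"rx":0,"ry":0,"rz":-0.6},
  {"grip":0.6,"x":0,"y":0,"z":0,"rx":0,"ry":0,"rz":-0.6},
  {"grip":0.6,"x":0,"y":0,"z":0,"rx":0,"ry":0,"rz":-0.6},
  {"grip":0.6,"x":0,"y":0,"z":0,"rx":0,"ry":0,"rz":-0.6},
  {"grip":0.6,"x":0,"y":0,"z":0,"rx":0,"ry":0,"rz":-0.6},
])

```text
t: 6.28
tcp_pos: [0.5347, -0.2801, 0.1497]
eef_rot: [0.683, -0.682, -0.185, 0.185]
contact_force: [0.5, -0.1, -0.1]
width: 0.0512
```

Request:
step_arm([
  {"grip":0.6,"x":0,"y":0,"z":0,"rx":0,"ry":0,"rz":-0.486},
  {"grip":0.6,"x":0,"y":0,"z":0,"rx":0,"ry":0,"rz":-0.486},
  {"grip":0.6,"x":0,"y":0,"z":0,"rx":0,"ry":0,"rz":-0.486},
  {"grip":0.6,"x":0,"y":0,"z":0,"rx":0,"ry":0,"rz":-0.486},
  {"grip":0.6,"x":0,"y":0,"z":0,"rx":0,"ry":0,"rz":-0.486},
])

```text
t: 6.7
tcp_pos: [0.5348, -0.2798, 0.1496]
eef_rot: [-0.707, 0.707, 0.016, -0.017]
contact_force: [0.4, -1.1, -0.5]
width: 0.0517
```

Request:
step_arm([
  {"grip":0.6,"x":0.0025,"y":-0.001,"z":-0.02,"rx":0,"ry":0,"rz":0.01},
  {"grip":0.6,"x":0.0025,"y":-0.001,"z":-0.04,"rx":0,"ry":0,"rz":0.01},
  {"grip":0.6,"x":0.0025,"y":-0.001,"z":-0.06,"rx":0,"ry":0,"rz":0.01},
  {"grip":0.6,"x":0.0025,"y":-0.001,"z":-0.08,"rx":0,"ry":0,"rz":0.01},
  {"grip":0.6,"x":0.0025,"y":-0.001,"z":-0.089,"rx":0,"ry":0,"rz":0.01},
])

```text
t: 7.12
tcp_pos: [0.536, -0.2803, 0.0586]
eef_rot: [0.707, -0.706, -0.021, 0.024]
contact_force: [-0.4, 0.5, -1.3]
width: 0.0512
```

Request:
step_arm([
  {"grip":0.6,"x":0,"y":0,"z":0,"rx":0,"ry":0,"rz":0},
  {"grip":0,"x":0,"y":0,"z":0,"rx":0,"ry":0,"rz":0},
  {"grip":0,"x":0,"y":0,"z":0,"rx":0,"ry":0,"rz":0},
  {"grip":0,"x":0,"y":0,"z":0,"rx":0,"ry":0,"rz":0},
  {"grip":0,"x":0,"y":0,"z":0,"rx":0,"ry":0,"rz":0},
])

```text
t: 7.53
tcp_pos: [0.5381, -0.2818, 0.0626]
eef_rot: [-0.707, 0.707, 0.022, -0.021]
contact_force: [-0.8, -0.4, 3.2]
width: 0.0112
```

Request:
step_arm([
  {"grip":0,"x":0,"y":0,"z":0,"rx":0,"ry":0,"rz":0},
  {"grip":0,"x":0,"y":0,"z":0,"rx":0,"ry":0,"rz":0},
])

```text
t: 7.7
tcp_pos: [0.5381, -0.2818, 0.0626]
eef_rot: [-0.707, 0.707, 0.022, -0.021]
contact_force: [-1.4, 1.2, 6.8]
width: 0.0116
```

Gripped. Turning button_r to about -1.45.

Request:
step_arm([
  {"grip":0.0,"x":0,"y":0,"z":0,"rx":0,"ry":0,"rz":-0.1},
  {"grip":0.0,"x":0,"y":0,"z":0,"rx":0,"ry":0,"rz":-0.2},
  {"grip":0.0,"x":0,"y":0,"z":0,"rx":0,"ry":0,"rz":-0.3},
  {"grip":0.0,"x":0,"y":0,"z":0,"rx":0,"ry":0,"rz":-0.4},
  {"grip":0.0,"x":0,"y":0,"z":0,"rx":0,"ry":0,"rz":-0.4},
])

```text
t: 8.12
tcp_pos: [0.5385, -0.2819, 0.0626]
eef_rot: [-0.696, 0.697, -0.12, 0.122]
contact_force: [-0.5, -0.3, 6.1]
width: 0.0112
```

Request:
step_arm([
  {"grip":0.0,"x":0,"y":0,"z":0,"rx":0,"ry":0,"rz":-0.1},
  {"grip":0.0,"x":0,"y":0,"z":0,"rx":0,"ry":0,"rz":-0.2},
  {"grip":0.0,"x":0,"y":0,"z":0,"rx":0,"ry":0,"rz":-0.3},
  {"grip":0.0,"x":0,"y":0,"z":0,"rx":0,"ry":0,"rz":-0.4},
  {"grip":0.0,"x":0,"y":0,"z":0,"rx":0,"ry":0,"rz":-0.4},
])

```text
t: 8.53
tcp_pos: [0.5388, -0.2821, 0.0626]
eef_rot: [-0.658, 0.659, -0.256, 0.258]
contact_force: [0.2, -0.8, 5.7]
width: 0.0112
```

Request:
step_arm([
  {"grip":0.0,"x":0,"y":0,"z":0,"rx":0,"ry":0,"rz":-0.1},
  {"grip":0.0,"x":0,"y":0,"z":0,"rx":0,"ry":0,"rz":-0.2},
  {"grip":0.0,"x":0,"y":0,"z":0,"rx":0,"ry":0,"rz":-0.3},
  {"grip":0.0,"x":0,"y":0,"z":0,"rx":0,"ry":0,"rz":-0.4},
  {"grip":0.0,"x":0,"y":0,"z":0,"rx":0,"ry":0,"rz":-0.46},
])

```text
t: 8.95
tcp_pos: [0.5391, -0.2825, 0.0627]
eef_rot: [-0.583, 0.583, -0.399, 0.402]
contact_force: [2.3, -0.8, 4.4]
width: 0.0113
```

Request:
step_arm([
  {"grip":0.0,"x":0,"y":0,"z":0,"rx":0,"ry":0,"rz":0},
  {"grip":0.35,"x":0,"y":0,"z":0,"rx":0,"ry":0,"rz":0},
  {"grip":0.35,"x":0,"y":0,"z":0,"rx":0,"ry":0,"rz":0},
  {"grip":0.35,"x":0,"y":0,"z":0,"rx":0,"ry":0,"rz":0},
  {"grip":0.35,"x":0,"y":0,"z":0,"rx":0,"ry":0,"rz":0},
])

```text
t: 9.37
tcp_pos: [0.5371, -0.281, 0.0611]
eef_rot: [0.584, -0.584, 0.399, -0.399]
contact_force: [0.0, -0.0, 0.4]
width: 0.0299
```

Request:
step_arm([
  {"grip":0.35,"x":0,"y":0,"z":0.03,"rx":0,"ry":0,"rz":0},
  {"grip":0.35,"x":0,"y":0,"z":0.06,"rx":0,"ry":0,"rz":0},
  {"grip":0.6,"x":0,"y":0,"z":0.1,"rx":0,"ry":0,"rz":0},
  {"grip":0.6,"x":0,"y":0,"z":0.13,"rx":0,"ry":0,"rz":0},
  {"grip":0.6,"x":0,"y":0,"z":0.13,"rx":0,"ry":0,"rz":0},
])

```text
t: 9.78
tcp_pos: [0.5397, -0.2838, 0.1973]
eef_rot: [0.584, -0.583, 0.396, -0.403]
contact_force: [0.9, -0.1, 0.3]
width: 0.051
```

Request:
step_arm([
  {"grip":0.6,"x":-0.019,"y":0.073,"z":0,"rx":0,"ry":0,"rz":-0.115},
  {"grip":0.6,"x":-0.019,"y":0.073,"z":0,"rx":0,"ry":0,"rz":-0.115},
  {"grip":0.6,"x":-0.019,"y":0.073,"z":0,"rx":0,"ry":0,"rz":-0.115},
  {"grip":0.6,"x":-0.019,"y":0.073,"z":0,"rx":0,"ry":0,"rz":-0.115},
  {"grip":0.6,"x":-0.019,"y":0.073,"z":0,"rx":0,"ry":0,"rz":-0.115},
])

```text
t: 10.2
tcp_pos: [0.5183, -0.2083, 0.1912]
eef_rot: [-0.56, 0.56, -0.432, 0.432]
contact_force: [0.1, -0.2, 0.2]
width: 0.0515
```

```bash
python3 - <<'E'
from h import *
grab('wrist','w2'); d=robot.grab_frame('scene')['img']
a=cv2.imread('pics/w2.png'); cv2.imwrite('pics/w2s.png',np.hstack([cv2.resize(a,(400,250)),cv2.resize(d[100:350-10,120:520],(400,240))[:250]]) if 0 else np.hstack([cv2.resize(a,(400,250)),d[90:340,100:500]]))
print(proj('w2',[.518,-.208,.089]),robot.state()['tcp_pos'])
E
```

```text
[320.73037524 205.26896038] [ 0.5182753  -0.20953361  0.19141974]
```

View pics/w2s.png

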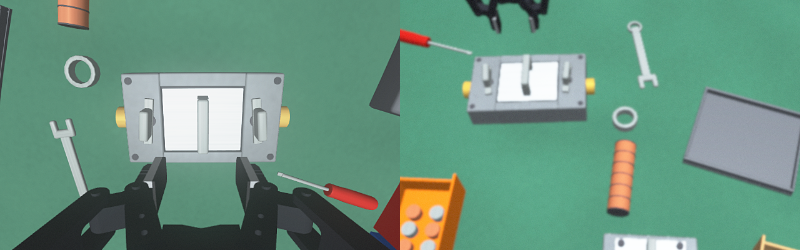

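Both buttons lie aside. The handle is vertical in the wrist view at about (323,200) full-scale, against a predicted (321,205), and is centred between the jaws. Descend, grip and lift.

Request:
step_arm([
  {"grip":0.6,"x":0,"y":0.001,"z":-0.035,"rx":0,"ry":0,"rz":0},
  {"grip":0.6,"x":0,"y":0.001,"z":-0.07,"rx":0,"ry":0,"rz":0},
  {"grip":0.6,"x":0,"y":0.001,"z":-0.095,"rx":0,"ry":0,"rz":0},
  {"grip":0.6,"x":0,"y":0.001,"z":-0.115,"rx":0,"ry":0,"rz":0},
  {"grip":0.6,"x":0,"y":0.001,"z":-0.127,"rx":0,"ry":0,"rz":0},
])

```text
t: 10.72
tcp_pos: [0.5171, -0.2083, 0.062]
eef_rot: [-0.559, 0.56, -0.433, 0.432]
contact_force: [-0.9, -0.1, -0.1]
width: 0.051
```

Request:
step_arm([
  {"grip":0.6,"x":0,"y":0,"z":0,"rx":0,"ry":0,"rz":0},
  {"grip":0,"x":0,"y":0,"z":0,"rx":0,"ry":0,"rz":0},
  {"grip":0,"x":0,"y":0,"z":0,"rx":0,"ry":0,"rz":0},
  {"grip":0,"x":0,"y":0,"z":0,"rx":0,"ry":0,"rz":0},
  {"grip":0,"x":0,"y":0,"z":0,"rx":0,"ry":0,"rz":0},
], squeeze=40)

```text
t: 11.13
tcp_pos: [0.5195, -0.2082, 0.0658]
eef_rot: [0.56, -0.559, 0.431, -0.433]
contact_force: [0.4, -1.4, 4.6]
width: 0.0135
```

Request:
step_arm([
  {"grip":0,"x":0,"y":0,"z":0,"rx":0,"ry":0,"rz":0},
  {"grip":0,"x":0,"y":0,"z":0,"rx":0,"ry":0,"rz":0},
])

```text
t: 11.3
tcp_pos: [0.5195, -0.2082, 0.0658]
eef_rot: [0.56, -0.559, 0.431, -0.433]
contact_force: [-0.7, -0.7, 6.1]
width: 0.0132
```

Request:
step_arm([
  {"grip":0,"x":0,"y":0,"z":0.005,"rx":0,"ry":0,"rz":0},
  {"grip":0,"x":0,"y":0,"z":0.01,"rx":0,"ry":0,"rz":0},
  {"grip":0,"x":0,"y":0,"z":0.015,"rx":0,"ry":0,"rz":0},
  {"grip":0,"x":0,"y":0,"z":0.02,"rx":0,"ry":0,"rz":0},
  {"grip":0,"x":0,"y":0,"z":0.02,"rx":0,"ry":0,"rz":0},
])

```text
t: 11.72
tcp_pos: [0.5186, -0.2069, 0.0852]
eef_rot: [0.56, -0.559, 0.432, -0.432]
contact_force: [0.3, -0.1, -2.2]
width: 0.0133
```

Request:
step_arm([
  {"grip":0,"x":0,"y":0,"z":0.02,"rx":0,"ry":0,"rz":0},
  {"grip":0,"x":0,"y":0,"z":0.04,"rx":0,"ry":0,"rz":0},
  {"grip":0,"x":0,"y":0,"z":0.06,"rx":0,"ry":0,"rz":0},
  {"grip":0,"x":0,"y":0,"z":0.08,"rx":0,"ry":0,"rz":0},
  {"grip":0,"x":0,"y":0,"z":0.08,"rx":0,"ry":0,"rz":0},
])

```text
t: 12.13
tcp_pos: [0.5199, -0.2081, 0.1674]
eef_rot: [0.56, -0.559, 0.431, -0.434]
contact_force: [1.1, -0.4, -1.4]
width: 0.0132
```

```bash
python3 - <<'E'
from h import *
a=grab('wrist','w3')['img'];d=grab('scene','s3')['img']
cv2.imwrite('pics/w3s.png',np.hstack([cv2.resize(a,(400,250)),d[50:300,100:500]]))
s=robot.state();print(s['contact_force'],s['width'],s['tcp_pos'])
E
```

```text
[ 0.13419099 -0.22730832 -2.60074431] 0.013318841264711482 [ 0.51854361 -0.20680416  0.16437329]
```

View pics/w3s.png

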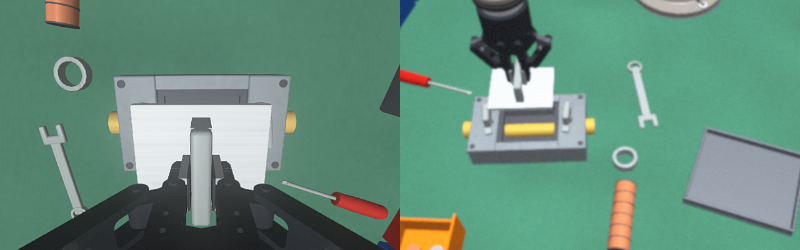

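The panel is held level and clear of the housing, the force reads about 2.6 N of weight, and both buttons are aside. Carry it to the tray.

Request:
step_arm([
  {"grip":0,"x":0.0,"y":0.015,"z":0,"rx":0,"ry":0,"rz":0},
  {"grip":0,"x":0.0,"y":0.045,"z":0,"rx":0,"ry":0,"rz":0},
  {"grip":0,"x":0.0,"y":0.075,"z":0,"rx":0,"ry":0,"rz":0},
  {"grip":0,"x":0.0,"y":0.105,"z":0,"rx":0,"ry":0,"rz":0},
  {"grip":0,"x":0.0,"y":0.135,"z":0,"rx":0,"ry":0,"rz":0},
])

```text
t: 12.65
tcp_pos: [0.5171, -0.0706, 0.1629]
eef_rot: [-0.559, 0.56, -0.433, 0.431]
contact_force: [0.1, 0.3, -2.3]
width: 0.0131
```

Request:
step_arm([
  {"grip":0,"x":0.0,"y":0.03,"z":0,"rx":0,"ry":0,"rz":0},
  {"grip":0,"x":0.0,"y":0.06,"z":0,"rx":0,"ry":0,"rz":0},
  {"grip":0,"x":0.0,"y":0.09,"z":0,"rx":0,"ry":0,"rz":0},
  {"grip":0,"x":0.0,"y":0.12,"z":0,"rx":0,"ry":0,"rz":0},
  {"grip":0,"x":0.0,"y":0.15,"z":0,"rx":0,"ry":0,"rz":0},
])

```text
t: 13.07
tcp_pos: [0.517, 0.0793, 0.1629]
eef_rot: [-0.559, 0.56, -0.433, 0.431]
contact_force: [0.4, 0.1, -2.6]
width: 0.0133
```

Request:
step_arm([
  {"grip":0,"x":0.003,"y":0.03,"z":0,"rx":0,"ry":0,"rz":0},
  {"grip":0,"x":0.006,"y":0.06,"z":0,"rx":0,"ry":0,"rz":0},
  {"grip":0,"x":0.007,"y":0.09,"z":0,"rx":0,"ry":0,"rz":0},
  {"grip":0,"x":0.007,"y":0.12,"z":0,"rx":0,"ry":0,"rz":0},
  {"grip":0,"x":0.007,"y":0.135,"z":0,"rx":0,"ry":0,"rz":0},
])

```text
t: 13.48
tcp_pos: [0.5239, 0.2173, 0.1624]
eef_rot: [-0.56, 0.561, -0.432, 0.43]
contact_force: [0.5, 0.5, -2.5]
width: 0.0132
```

Request:
step_arm([
  {"grip":0,"x":0,"y":0,"z":-0.02,"rx":0,"ry":0,"rz":0},
  {"grip":0,"x":0,"y":0,"z":-0.04,"rx":0,"ry":0,"rz":0},
  {"grip":0,"x":0,"y":0,"z":-0.06,"rx":0,"ry":0,"rz":0},
  {"grip":0,"x":0,"y":0,"z":-0.08,"rx":0,"ry":0,"rz":0},
  {"grip":0,"x":0,"y":0,"z":-0.08,"rx":0,"ry":0,"rz":0},
])

```text
t: 13.9
tcp_pos: [0.5221, 0.2113, 0.0801]
eef_rot: [-0.557, 0.562, -0.433, 0.431]
contact_force: [-0.6, 0.1, -2.7]
width: 0.013
```

```bash
python3 - <<'E'
from h import *
a=grab('top','t4')['img'];d=grab('scene','s4')['img']
cv2.imwrite('pics/w4s.png',np.hstack([cv2.resize(a[120:280,130:310],(400,356)),d[50:406,240:640]]) if 0 else np.hstack([cv2.resize(a[130:255,130:330],(400,250)),d[100:350,240:640]]))
s=robot.state();print(s['contact_force'],s['width'],s['tcp_pos'],s['joint_positions'])
E
```

```text
[ 0.51822362  0.22979994 -1.99874607] 0.013220395190103209 [0.52465335 0.21158845 0.08358917] [-1.15180424  0.68261834  0.91701724  1.98149818 -0.72850248  0.84966774
 -1.14235213]
```

View pics/w4s.png

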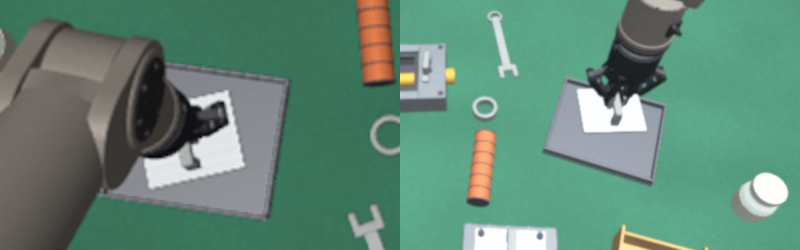

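The panel is level over the tray, well inside the walls. Lowering slowly.

Request:
step_arm([
  {"grip":0,"x":0,"y":0,"z":-0.012,"rx":0,"ry":0,"rz":0},
  {"grip":0,"x":0,"y":0,"z":-0.024,"rx":0,"ry":0,"rz":0},
  {"grip":0,"x":0,"y":0,"z":-0.036,"rx":0,"ry":0,"rz":0},
  {"grip":0,"x":0,"y":0,"z":-0.046,"rx":0,"ry":0,"rz":0},
  {"grip":0,"x":0,"y":0,"z":-0.05,"rx":0,"ry":0,"rz":0},
])

```text
t: 14.42
tcp_pos: [0.5244, 0.2125, 0.0325]
eef_rot: [-0.559, 0.56, -0.433, 0.432]
contact_force: [-0.8, -0.4, -2.4]
width: 0.0128
```

Request:
step_arm([
  {"grip":0,"x":0,"y":0,"z":-0.001,"rx":0,"ry":0,"rz":0},
  {"grip":0,"x":0,"y":0,"z":-0.002,"rx":0,"ry":0,"rz":0},
  {"grip":0,"x":0,"y":0,"z":-0.003,"rx":0,"ry":0,"rz":0},
  {"grip":0,"x":0,"y":0,"z":-0.003,"rx":0,"ry":0,"rz":0},
])

```text
t: 14.75
tcp_pos: [0.5256, 0.2127, 0.0315]
eef_rot: [0.56, -0.56, 0.432, -0.432]
contact_force: [-0.8, 0.1, -2.3]
width: 0.0133
```

Request:
step_arm([
  {"grip":0,"x":0,"y":0,"z":-0.001,"rx":0,"ry":0,"rz":0},
  {"grip":0,"x":0,"y":0,"z":-0.0015,"rx":0,"ry":0,"rz":0},
  {"grip":0,"x":0,"y":0,"z":-0.002,"rx":0,"ry":0,"rz":0},
  {"grip":0,"x":0,"y":0,"z":-0.002,"rx":0,"ry":0,"rz":0},
])

```text
t: 15.08
tcp_pos: [0.5254, 0.2127, 0.0293]
eef_rot: [0.56, -0.56, 0.432, -0.432]
contact_force: [-0.1, -0.1, -2.9]
width: 0.0131
```

Request:
step_arm([
  {"grip":0,"x":0,"y":0,"z":-0.001,"rx":0,"ry":0,"rz":0},
  {"grip":0,"x":0,"y":0,"z":-0.001,"rx":0,"ry":0,"rz":0},
  {"grip":0,"x":0,"y":0,"z":-0.001,"rx":0,"ry":0,"rz":0},
])

```text
t: 15.33
tcp_pos: [0.5255, 0.2127, 0.0288]
eef_rot: [0.56, -0.559, 0.432, -0.432]
contact_force: [-2.3, -0.5, 5.7]
width: 0.013
```

Request:
step_arm([
  {"grip":0,"x":0,"y":0,"z":-0.001,"rx":0,"ry":0,"rz":0},
  {"grip":0,"x":0,"y":0,"z":-0.001,"rx":0,"ry":0,"rz":0},
  {"grip":0,"x":0,"y":0,"z":-0.001,"rx":0,"ry":0,"rz":0},
])

```text
t: 15.58
tcp_pos: [0.5255, 0.2127, 0.0288]
eef_rot: [0.56, -0.559, 0.433, -0.432]
contact_force: [-6.4, -0.5, 16.9]
width: 0.0131
```

Contact at TCP z 0.0288, exactly where predicted. Ease off, release and retreat.

Request:
step_arm([
  {"grip":0,"x":0,"y":0,"z":0.0013,"rx":0,"ry":0,"rz":0},
  {"grip":0,"x":0,"y":0,"z":0.0013,"rx":0,"ry":0,"rz":0},
  {"grip":0.5,"x":0,"y":0,"z":0.0013,"rx":0,"ry":0,"rz":0},
  {"grip":0.5,"x":0,"y":0,"z":0.0013,"rx":0,"ry":0,"rz":0},
  {"grip":0.5,"x":0,"y":0,"z":0.0013,"rx":0,"ry":0,"rz":0},
])

```text
t: 16.0
tcp_pos: [0.5255, 0.2126, 0.0285]
eef_rot: [-0.56, 0.56, -0.432, 0.432]
contact_force: [0.5, 0.2, 0.4]
width: 0.0424
```

Request:
step_arm([
  {"grip":0.5,"x":0,"y":0,"z":0,"rx":0,"ry":0,"rz":0},
  {"grip":0.5,"x":0,"y":0,"z":0,"rx":0,"ry":0,"rz":0},
  {"grip":0.5,"x":0,"y":0,"z":0.02,"rx":0,"ry":0,"rz":0},
  {"grip":0.5,"x":0,"y":0,"z":0.04,"rx":0,"ry":0,"rz":0},
  {"grip":0.5,"x":0,"y":0,"z":0.07,"rx":0,"ry":0,"rz":0},
])

```text
t: 16.42
tcp_pos: [0.5241, 0.2122, 0.0979]
eef_rot: [-0.558, 0.561, -0.433, 0.432]
contact_force: [1.0, -0.4, -0.1]
width: 0.0426
```

Request:
step_arm([
  {"grip":0.5,"x":0,"y":0,"z":0.03,"rx":0,"ry":0,"rz":0},
  {"grip":0.5,"x":0,"y":0,"z":0.07,"rx":0,"ry":0,"rz":0},
  {"grip":0.5,"x":0,"y":0,"z":0.11,"rx":0,"ry":0,"rz":0},
  {"grip":0.5,"x":0,"y":0,"z":0.11,"rx":0,"ry":0,"rz":0},
  {"grip":0.5,"x":0,"y":0,"z":0.11,"rx":0,"ry":0,"rz":0},
])

```text
t: 16.83
tcp_pos: [0.5267, 0.2131, 0.2107]
eef_rot: [0.561, -0.558, 0.432, -0.433]
contact_force: [0.5, 0.0, -0.8]
width: 0.0426
```

```bash
python3 - <<'E'
from h import *
a=grab('wrist','w5')['img'];d=grab('scene','s5')['img']
cv2.imwrite('pics/w5s.png',np.hstack([cv2.resize(a,(400,250)),cv2.resize(d,None,fx=.625,fy=.625)]))
print(proj('w5',[.5255,.2127,.052]),proj('s5',[.5255,.2127,.052]),robot.state()['contact_force'])
E
```

```text
[321.58222293 189.93176072] [448.49416702 214.800108  ] [-0.89733107 -0.20474604 -0.87021504]
```

View pics/w5s.png

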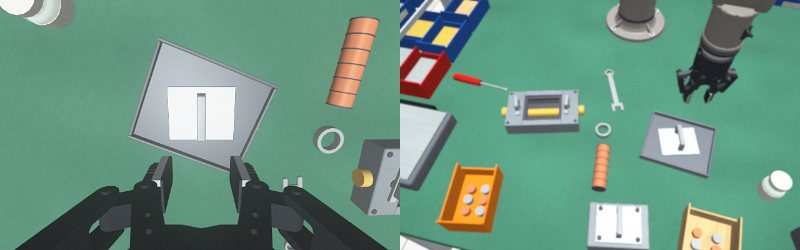

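The wrist view shows the panel flat, handle-up, inside the tray, with the handle at about (202,118) in the half-size view, as predicted. The scene view shows both buttons aside and the gripper clear. Handing in.

```bash
python3 -c "
from workcell import robot
print(robot.close_job(), robot.state()['t'])"
```

```text
the job is handed in; nothing more can be done
the job is handed in; nothing more can be done
```

The job is done and handed in at about 17 s of the 72 s allowed; the hand-in itself reports no verdict.

- **Buttons:** I turned button_l to about +1.48 rad and button_r to about −1.46 rad, judged from the gripper's angle while holding each fin. Both are past the 1.1 rad limit, and the last scene picture shows both still aside.
- **Panel:** I lifted it straight out by its handle and lowered it slowly into the tray. The tool met the tray floor at z = 0.0288 m, the height I had predicted for the panel resting on the floor. I eased off, released it and moved up clear.
- **Last checks:** The final pictures show the panel flat, handle up, inside the tray, with its handle within about 2 mm of my estimate of the tray's centre. The gripper was clear and the tool force was near zero. The largest force I read was about 17 N, as the panel pressed on the floor.
- **Failed or disagreed:** One early batch of move calls was refused for missing keys and moved nothing. My first approach to button_l stopped 7 mm short in y, which I corrected before gripping. No final check disagreed.

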